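# Couple the moisture trap to the air outlet

## Task

Couple the moisture trap to the airbrush outlet: pull the coupler's ribbed brass sleeve straight down until it stays down by itself and let it go, then lift the trap out of its wooden stand and press its plug straight down into the coupler until it is home and the sleeve springs up again and locks it, and let go. Go by feel, because the coupler is screwed in more or less deep: never push the trap against it with more than about 30 N. Leave the other things on the bench where they are.

Things in the scene. Friction and masses are not known exactly. Their poses are not given: they have to be found in the camera images.
- outlet: fixed air outlet: blue foot 84x84x10 mm, aluminium column (33 mm across, top 38 mm up), on it an upright quick coupler. Origin under the foot, z up on the axis; a 14 mm stub points to +x, 22 mm up, to 44 mm from the axis. Inside, a spring ejector keeps the locking jaws apart once the sleeve is pulled down; with the sleeve up the jaws shut the bore 13 mm below the rim and no plug enters
- outlet_axis (a point): point on the coupler's vertical axis 92 mm above the bench: nominal height of its mouth's rim. The coupler with its sleeve really sits up to 11 mm higher or lower, differently each time, and no reading tells it. Mouth: steel tube 26 mm outside, 19 mm bore; the sleeve rides outside it and, when up, covers from 2 to 28 mm below the rim
- sleeve (a joint): travel of the ribbed brass sleeve, m: 0 = sprung up, 0.012 = down on its end stop. 37 mm across, its lowest 4 mm a lip 43 mm across. Its spring takes 2 N at 0, 4 N at 0.012. Pulled past 0.011 and let go it stays near 0.010. When a plug is pressed to within about 1.5 mm of home the jaws snap into its groove and the sleeve springs to 0; with a plug less deep it stops half-way
- trap_mid (a point): centre of the moisture trap's grip body, a cylinder 30 mm across, 50 mm high (aluminium foot, amber bowl, blue cap with a 5 mm brass nipple), upright, loose, about 140 g. 31 mm below this point is the underside of its 28 mm steel collar, 60.5 mm below it the coned tip of its plug
- trap: the whole trap, origin at the plug's tip. Plug: 16 mm across, 29.5 mm from tip to collar, a groove round it. Pressing it into the coupler takes 4 N rising to about 10 N (ejector spring), then the collar meets the rim, a hard stop: home. Let go, it may rise 1.5 mm and stand a little loose in the lock
- stand_top (a point): centre of the top of the fixed wooden stand, 70x70x34 mm, with a 23 mm hole 32 mm deep in which the trap's plug stands loosely, its collar resting on the top
- glue_bottle: white glue bottle with a red cap, 34x52x126 mm, origin under its centre; a bystander
- tree: small dark green model tree, 63 mm high, origin under its centre; a bystander
- sand_block: brown cork sanding block, 41x69x26 mm, origin under its centre; a bystander

How it is judged:
On the way:
1. the sleeve stays pulled down with nothing touching the coupler (value of joint sleeve above 0.0075 m and contact force between each of the fingers, trap and outlet below 0.3 N), for 0.3 s.
At the end, for the whole second after the job is handed in: the trap stands in the coupler, upright within 0.16 rad, its centre within 8 mm of the coupler's axis and at most 46 mm above the nominal mouth, locked: the sleeve is back up to within 2 mm and jaws and ejector spring clamp the plug with more than 6 N in all; all at rest (value of joint sleeve below 0.002 m and horizontal distance between trap_mid and outlet_axis below 0.008 m and z of trap_mid in the frame of outlet_axis below 0.046 m and angle between trap_mid's own z axis and vertical below 0.16 rad and contact force between trap and outlet above 6 N and linear speed of trap below 0.02 m/s); the robot touches nothing.
It fails at once if the trap is pushed against the outlet with more than 42 N (contact force between trap and outlet above 42 N).
It fails at once if the trap is tipped over (angle between trap_mid's own z axis and vertical above 0.7 rad).
It fails at once if a bystander is shifted by more than 25 mm (distance of any of glue_bottle, tree, sand_block from where it was at the start of the episode above 0.025 m).
It also fails if it takes over 61 s, if anything falls off the work surface, if the arm or the gripper's body presses on something with over 40 N, if the wrist force passes 120 N, or if a joint passes its speed limit or range.

## Robot

A 7-joint arm with a two-finger parallel gripper is mounted at the origin on the work surface; the furniture and walls round the work are solid. World frame = base frame: x ahead of the robot, y to its left, z up, the work surface at z = 0. Lengths are in m, angles in rad, forces in N, time in s.
With the tool pointing down it reaches from about 0.425 to 0.875 m from the base axis. Payload 4.7 kg.
Tool frame: the origin (TCP) lies at the very end of the fingers, on their centre line; the grasp point (between the pads) lies 19 mm behind it; z points along the fingers, y is the line along which they close (so a half turn about z gives the same grasp; the last joint's range is limited). The gripper opens to 87 mm and grips with 3 to 60 N. Pads are 19 mm wide; open, the fingers measure 117 mm over their backs; the gripper's body (75 mm by 190 mm) begins 51 mm behind the grasp point.
Start: joints at [1.27, 0.321, -0.07, 1.45, 0.023, 1.371, -0.057], TCP at [0.201, -0.618, 0.223] pointing down, gripper open.
Joint ranges: [-2.86, 2.86], [-0.3, 2.09], [-1.38, 1.24], [0.06, 2.45], [-1.56, 4.7], [0.09, 2.05], [-2.69, 2.69]. Speed limits (rad/s): [2.57, 2.57, 3.14, 3.14, 3.14, 3.14, 3.14].

## Interface

Orientations are given as a rotation vector (axis times angle).
In Python, from bench import ctrl, vision gives the robot as it stands.
- The arm moves only by the tool jog_arm, never from a script. Its argument "increments" is a list of rows, each an object of numbers: "tx", "ty", "tz": the shift along the tool's x, y, z in mm; "wx", "wy", "wz": the turn, a rotation vector about the tool's x, y, z in rad; "gripper": the opening, from 0 (shut) to 1 (fully open). In form: [{"tx": .., "ty": .., "tz": .., "wx": .., "wy": .., "wz": .., "gripper": ..}, ...]. A call has exactly 5 rows; each row is the pose to reach, as a shift and turn from the pose commanded when the call began, along the tool's axes at that moment; what a row does not reach only later rows make up. A row lasts 1/12 s, in which the tool goes at most 41.7 mm and 7.16 degrees, less where a joint would pass 70% of its speed; a pose out of reach is approached as far as the arm can. A call with a gripper value outside its range is refused whole. The fingers move at their own pace and stop on an object; "grip_force" is the grip in N (left out, the last holds). Time passes only in rows, so rows that repeat a pose let the fingers close, or fill a call up. It gives the time, the measured TCP pose, the force, the opening and the grip force at its end, in the units of the state.
- ctrl.get_state(): the state, without advancing time (a new reading comes with each control period).
- vision.get_image(name): name is "side" or "top"; returns a dict with "color" (480x640x3 uint8, blue, green, red), "fx", "fy", "cx", "cy" (pixels), "extrinsics" (4x4, takes a point from world to camera coordinates). Camera axes: x right, y down, z forward; pixel columns grow to the right and rows downward; lengths in m; the calibration is good to about 2 mm. A picture is of the moment at which its call begins. There is no depth.
- ctrl.close_job(): hands the job in; it is judged then, once.
Trained networks look in the newest picture that a camera, given by its name, has taken for a name from the list of things; names that differ only in an ending like _2 or _b are one class to them, and where a whole thing is asked for, a point or a joint stands for the part that bears it (a point fixed in the world has none). Each returns a list of dicts, best first, with "conf" (0 to 1); they miss things now and then, are a little off and sometimes report something else, mostly with a low value. They report only what shows in the picture. A call takes as long as a camera call.
- vision.spot_in(camera, thing): "bbox" ([left, top, right, bottom] in pixels, round what is visible of it).
The state is a dict: "time": time; "joint_positions": joint angles; "qd": joint speeds; "joint_torque": joint torques, N m; "position": TCP position; "tool_rot": TCP orientation; "ft_force": force on the tool from outside, world axes, zero at the start; "torque": the same for the moment, N m; "grip_width": opening from 0.0 (shut) to 1.0 (fully open); "grip_force": force on a finger pad.
Only numpy, scipy, OpenCV 4.12 (cv2) and the standard library are available. Lean on these libraries where they do the work, as an engineer would, in place of code of your own. Each camera call takes 0.05 s, during which the arm holds its last target. There are 200 camera calls.

## Working session

There is one attempt and no reset: what is moved stays moved. The work goes in short steps, Python scripts to look and compute and a tool call to move; the robot and the scene stay as the last step left them, time stands still between calls to the robot, and variables do not carry over. Pictures are saved under pics/ and viewed, at most 10 in all, crops included, and the job is handed in when it is done.

Besides the shell and the picture viewer there is one more tool, called after "Call:" as name(argument=value, ...) on one line, values as JSON. jog_arm: Moves the arm, as the interface text tells. Its arguments: {"type":"object","properties":{"increments":{"type":"array"},"grip_force":{"type":"number"}},"required":["increments"]}

```bash
mkdir -p pics
python3 - <<'E'
from bench import ctrl, vision
import cv2
s=ctrl.get_state()
for k in ("time","position","tool_rot","ft_force","grip_width","joint_positions"): print(k,s[k])
for c in ("side","top"):
    im=vision.get_image(c); cv2.imwrite(f"pics/{c}0.png",im["color"])
    print(c,im["fx"],im["fy"],im["cx"],im["cy"]); print(im["extrinsics"])
    for t in ("outlet","sleeve","trap","trap_mid","stand_top","glue_bottle","tree","sand_block"):
        print(t,[( [round(v) for v in d["bbox"]],round(d["conf"],2)) for d in vision.spot_in(c,t)[:3]])
E
```

```text
time 0.0
position [ 0.20101446 -0.61756407  0.22145326]
tool_rot [-3.10092979e+00 -4.92119880e-01  6.71455408e-04]
ft_force [-0.74268636 -0.20795738 -0.28479697]
grip_width 1.0045769990574056
joint_positions [ 1.27010636  0.32183725 -0.07006724  1.45167273  0.02262976  1.37077358
 -0.05693347]
side 620.8986725476303 620.8986725476303 320.24468207088813 237.36476504673632
[[ 0.99087452 -0.13451921  0.0085006  -0.54483392]
 [-0.08447847 -0.66893983 -0.73850043  0.27321234]
 [ 0.10502889  0.73104315 -0.67419941  0.86161203]
 [ 0.          0.          0.          1.        ]]
outlet [([236, 207, 294, 268], 0.72)]
sleeve [([251, 212, 273, 230], 0.88)]
trap [([268, 321, 292, 360], 0.97)]
trap_mid [([268, 320, 288, 357], 0.91)]
stand_top [([236, 209, 295, 268], 0.68)]
glue_bottle [([370, 238, 405, 302], 0.97)]
tree [([351, 184, 372, 216], 0.61), ([234, 208, 293, 267], 0.3)]
sand_block [([357, 245, 383, 280], 0.94)]
top 457.85050072275203 457.85050072275203 322.05647983303874 245.41941301813932
[[-0.00509383 -0.99991188  0.012259    0.22185118]
 [-0.98766352  0.003112   -0.15656014  0.57104301]
 [ 0.1565082  -0.01290526 -0.98759234  0.87118125]
 [ 0.          0.          0.          1.        ]]
outlet [([249, 266, 301, 315], 0.83)]
sleeve [([262, 279, 286, 295], 0.62)]
trap [([401, 276, 420, 295], 0.55)]
trap_mid [([401, 275, 419, 293], 0.66)]
stand_top [([385, 265, 430, 311], 0.84), ([263, 278, 283, 298], 0.23)]
glue_bottle [([331, 181, 356, 206], 0.68)]
tree [([226, 182, 244, 203], 0.64)]
sand_block [([293, 192, 328, 211], 0.63)]
```

View pics/side0.png

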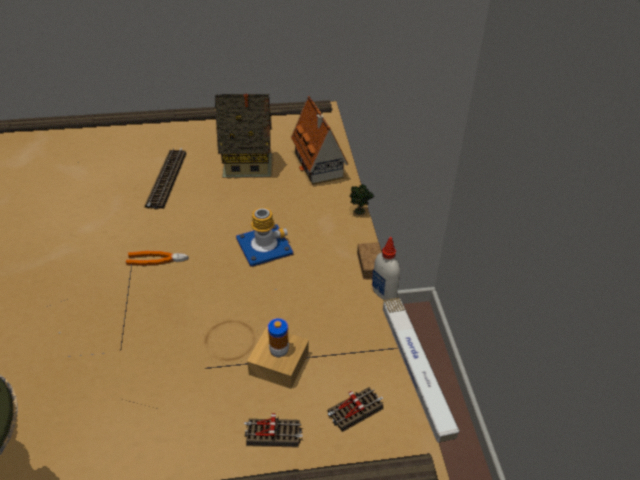

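View pics/top0.png

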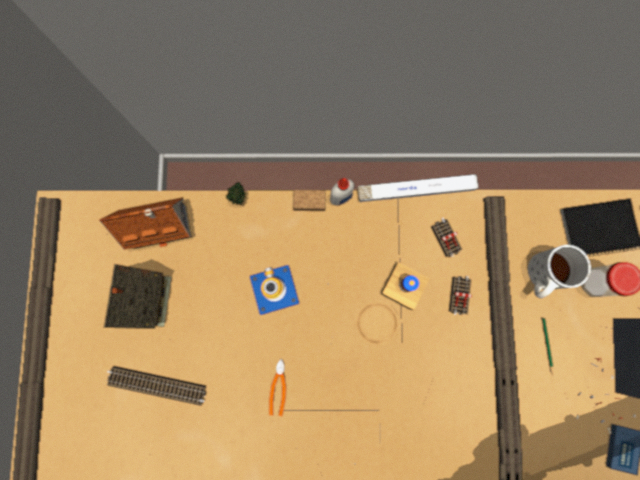

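The side view shows the outlet on its blue foot at about (264,240), with the sleeve at (262,221) and the trap in its stand at (279,338). In the top view the coupler is at about (272,288) and the trap's cap at (410,283). Next I'll zoom in to refine these.

Run:
```python
import cv2,numpy as np
s=cv2.imread("pics/side0.png");t=cv2.imread("pics/top0.png")
def c(im,x,y): return cv2.resize(im[y:y+70,x:x+70],(400,300) if 0 else (420,420),interpolation=cv2.INTER_CUBIC)[:,:]
def cc(im,x,y,w=80,h=60): 
    o=cv2.resize(im[y:y+h,x:x+w],(400,300),interpolation=cv2.INTER_CUBIC)
    for k in range(0,w,10): cv2.putText(o,str(x+k),(k*5,8),0,.3,(255,255,255),1); cv2.line(o,(k*5,10),(k*5,14),(255,255,255),1)
    for k in range(0,h,10): cv2.putText(o,str(y+k),(0,k*5+4),0,.3,(255,255,255),1); cv2.line(o,(20,k*5),(25,k*5),(255,255,255),1)
    return o
cv2.imwrite("pics/z0.png",np.vstack([np.hstack([cc(s,225,205),cc(t,235,260)]),np.hstack([cc(s,240,315),cc(t,370,255)])]))
```

```text
(no output)
```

View pics/z0.png

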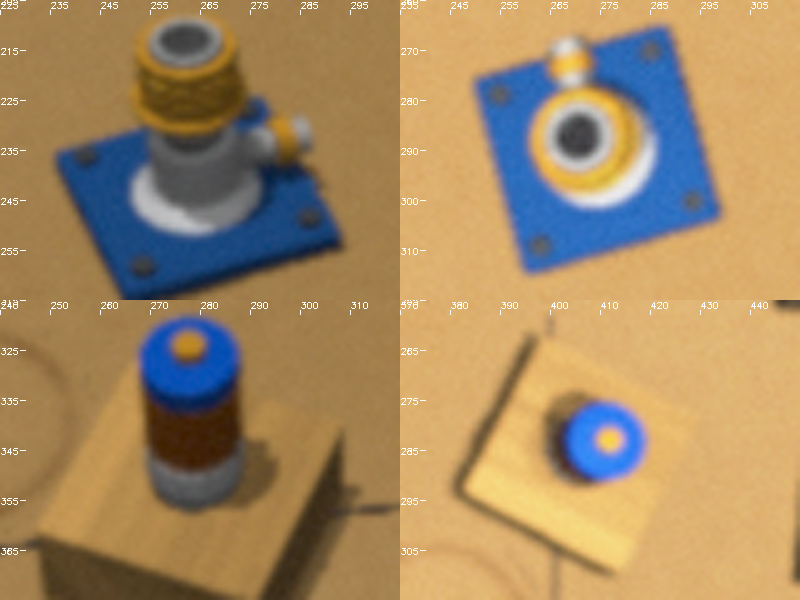

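The zoom puts the mouth centre at side (262.2,213.2) and top (270.6,287.2), and the cap top centre at side (278,326.4) and top (411,283.2). I can also read the foot and stand corners from it.

```bash
cat > h.py <<'E'
import numpy as np
from scipy.optimize import least_squares
from bench import ctrl, vision
K={"side":(620.8987,320.2447,237.3648),"top":(457.8505,322.0565,245.4194)}
E={"side":np.array([[0.99087452,-0.13451921,0.0085006,-0.54483392],[-0.08447847,-0.66893983,-0.73850043,0.27321234],[0.10502889,0.73104315,-0.67419941,0.86161203]]),
"top":np.array([[-0.00509383,-0.99991188,0.012259,0.22185118],[-0.98766352,0.003112,-0.15656014,0.57104301],[0.1565082,-0.01290526,-0.98759234,0.87118125]])}
def proj(c,p):
    q=E[c]@np.r_[p,1]; f,cx,cy=K[c]; return np.array([cx+f*q[0]/q[2],cy+f*q[1]/q[2]])
def atz(c,uv,z): return least_squares(lambda p:proj(c,[*p,z])-uv,[.5,0]).x
def tri(a,b):
    r=least_squares(lambda p:np.r_[proj("side",p)-a,proj("top",p)-b],[.6,0,.05]); return r.x,r.fun
E
python3 - <<'E'
from h import *
np.set_printoptions(precision=4,suppress=True)
print("mouth",tri((262.2,213.2),(270.6,287.2)))
print("cap",tri((278,326.4),(411,283.2)))
print("cap@.09",atz("top",(411,283.2),.09),atz("side",(278,326.4),.09))
print("foot top",[atz("top",c,.01) for c in((288.6,265),(250,275.6),(260.6,314.6),(299.2,303.2))], np.mean([atz("top",c,.01) for c in((288.6,265),(250,275.6),(260.6,314.6),(299.2,303.2))],0))
print("foot side",np.mean([atz("side",c,.01) for c in((236.5,236),(293.3,253))],0))
print("stand top", np.mean([atz("top",c,.034) for c in((382.5,292),(427,278))],0),[atz("top",c,.034) for c in((396.5,262.5),(382.5,292.5),(412.5,309.5),(427.5,279))])
for t in("glue_bottle","tree","sand_block"):
    b=vision.spot_in("top",t)[0]["bbox"]; print(t,atz("top",((b[0]+b[2])/2,(b[1]+b[3])/2),.04))
from scipy.spatial.transform import Rotation as R
print(R.from_rotvec(ctrl.get_state()["tool_rot"]).as_matrix())
for p in ([0,0,.09],):
  pass
E
```

```text
mouth (array([0.4881, 0.3172, 0.0838]), array([-0.8225,  0.1392, -0.0419, -0.8939]))
cap (array([0.4941, 0.0539, 0.0913]), array([-0.7485,  0.1241, -0.0476, -0.989 ]))
cap@.09 [0.4923 0.0536] [0.4952 0.0551]
foot top [array([0.5367, 0.2881]), array([0.5152, 0.3669]), array([0.4361, 0.344 ]), array([0.4586, 0.2661])] [0.4867 0.3162]
foot side [0.4896 0.3163]
stand top [0.493  0.0545] [array([0.5382, 0.0698]), array([0.4782, 0.0996]), array([0.4444, 0.0409]), array([0.5048, 0.0086])]
glue_bottle [0.68   0.1758]
tree [0.6818 0.3964]
sand_block [0.6634 0.2423]
[[ 0.9508  0.3097  0.    ]
 [ 0.3097 -0.9508 -0.0001]
 [-0.      0.0001 -1.    ]]
```

Call:
jog_arm(increments=[{"tx":31,"ty":-25},{"tx":62,"ty":-50},{"tx":93,"ty":-76},{"tx":124,"ty":-101},{"tx":155,"ty":-127}])

```text
validation failed for argument at $.in...
```

Call:
jog_arm(increments=[{"tx":31,"ty":-25},{"tx":62,"ty":-50},{"tx":93,"ty":-76},{"tx":124,"ty":-101},{"tx":155,"ty":-127}])

```text
validation failed for argument at $.in...
```

Call:
jog_arm(increments=[{"tx":31,"ty":-25},{"tx":62,"ty":-50},{"tx":93,"ty":-76},{"tx":119,"ty":-98},{"tx":119,"ty":-98}])

```text
validation failed for argument at $.in...
```

Call:
jog_arm(increments=[{"tx":31,"ty":-25,"tz":0,"wx":0,"wy":0,"wz":0,"gripper":1},{"tx":62,"ty":-50,"tz":0,"wx":0,"wy":0,"wz":0,"gripper":1},{"tx":93,"ty":-76,"tz":0,"wx":0,"wy":0,"wz":0,"gripper":1},{"tx":124,"ty":-101,"tz":0,"wx":0,"wy":0,"wz":0,"gripper":1},{"tx":155,"ty":-127,"tz":0,"wx":0,"wy":0,"wz":0,"gripper":1}])

```text
time: 1.47
position: [0.31, -0.4478, 0.2227]
tool_rot: [3.102, 0.492, 0.0]
ft_force: [1.7, -0.2, -0.3]
grip_width: 1.001
grip_force: 0.0
```

Call:
jog_arm(increments=[{"tx":31,"ty":-25,"tz":0,"wx":0,"wy":0,"wz":0,"gripper":1},{"tx":62,"ty":-50,"tz":0,"wx":0,"wy":0,"wz":0,"gripper":1},{"tx":93,"ty":-76,"tz":0,"wx":0,"wy":0,"wz":0,"gripper":1},{"tx":124,"ty":-101,"tz":0,"wx":0,"wy":0,"wz":0,"gripper":1},{"tx":155,"ty":-127,"tz":0,"wx":0,"wy":0,"wz":0,"gripper":1}])

```text
time: 1.88
position: [0.4181, -0.279, 0.2229]
tool_rot: [3.102, 0.492, 0.001]
ft_force: [1.1, -0.3, 1.1]
grip_width: 0.998
grip_force: 0.0
```

Call:
jog_arm(increments=[{"tx":30,"ty":-25,"tz":0,"wx":0,"wy":0,"wz":0,"gripper":1},{"tx":60,"ty":-50,"tz":0,"wx":0,"wy":0,"wz":0,"gripper":1},{"tx":90,"ty":-75,"tz":0,"wx":0,"wy":0,"wz":0,"gripper":1},{"tx":119,"ty":-98,"tz":0,"wx":0,"wy":0,"wz":0,"gripper":1},{"tx":130,"ty":-136,"tz":0,"wx":0,"wy":0,"wz":0,"gripper":1}])

```text
time: 2.3
position: [0.5017, -0.1101, 0.2226]
tool_rot: [-3.103, -0.492, -0.005]
ft_force: [0.3, 0.2, 1.4]
grip_width: 0.995
grip_force: 0.0
```

Call:
jog_arm(increments=[{"tx":11,"ty":-38,"tz":0,"wx":0,"wy":0,"wz":0,"gripper":1},{"tx":22,"ty":-76,"tz":0,"wx":0,"wy":0,"wz":0,"gripper":1},{"tx":33,"ty":-114,"tz":0,"wx":0,"wy":0,"wz":0,"gripper":1},{"tx":45,"ty":-152,"tz":0,"wx":0,"wy":0,"wz":0,"gripper":1},{"tx":57,"ty":-191,"tz":0,"wx":0,"wy":0,"wz":0,"gripper":1}])

```text
time: 2.72
position: [0.4936, 0.0898, 0.2229]
tool_rot: [3.102, 0.491, 0.002]
ft_force: [1.4, 0.1, -0.3]
grip_width: 0.996
grip_force: 0.0
```

Call:
jog_arm(increments=[{"tx":11,"ty":-39,"tz":0,"wx":0,"wy":0,"wz":0,"gripper":1},{"tx":23,"ty":-77,"tz":0,"wx":0,"wy":0,"wz":0,"gripper":1},{"tx":34,"ty":-115,"tz":0,"wx":0,"wy":0,"wz":0,"gripper":1},{"tx":46,"ty":-153,"tz":0,"wx":0,"wy":0,"wz":0,"gripper":1},{"tx":57,"ty":-190,"tz":0,"wx":0,"wy":0,"wz":0,"gripper":1}])

```text
time: 3.13
position: [0.4892, 0.2884, 0.2229]
tool_rot: [3.103, 0.492, 0.002]
ft_force: [0.6, 0.0, 0.8]
grip_width: 1.001
grip_force: 0.0
```

Call:
jog_arm(increments=[{"tx":8,"ty":-27,"tz":0,"wx":0,"wy":0,"wz":0,"gripper":1},{"tx":8,"ty":-27,"tz":30,"wx":0,"wy":0,"wz":0,"gripper":1},{"tx":8,"ty":-27,"tz":60,"wx":0,"wy":0,"wz":0,"gripper":1},{"tx":8,"ty":-27,"tz":90,"wx":0,"wy":0,"wz":0,"gripper":1},{"tx":8,"ty":-27,"tz":110,"wx":0,"wy":0,"wz":0,"gripper":1}])

```text
time: 3.55
position: [0.4874, 0.314, 0.1097]
tool_rot: [3.101, 0.493, -0.004]
ft_force: [0.6, -0.3, -0.9]
grip_width: 0.998
grip_force: 0.0
```

Run:
```python
from h import *
import cv2
s=ctrl.get_state(); print(s["time"],s["position"],s["ft_force"])
o=[]
for c,x,y in(("side",210,170),("top",220,245)):
    im=vision.get_image(c)["color"]; o.append(cv2.resize(im[y:y+90,x:x+80],(400,450),interpolation=cv2.INTER_CUBIC)); print(c,proj(c,s["position"]),proj(c,[.488,.3165,.0825]))
cv2.imwrite("pics/z1.png",np.hstack(o))
```

```text
3.55 [0.48743379 0.31396576 0.10972556] [ 0.57096089 -0.27122853 -0.88895007]
side [260.29665454 203.06280052] [261.40630346 214.17483572]
top [270.94239303 285.67526761] [271.01532819 286.38813555]
```

View pics/z1.png

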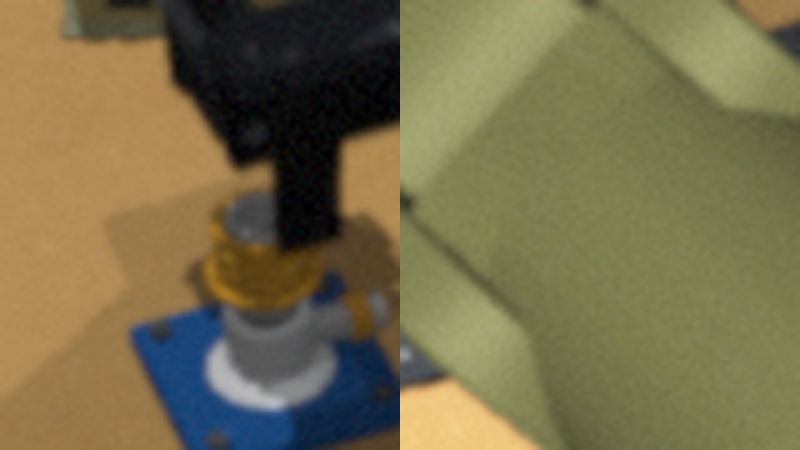

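The side crop shows the near finger in front of the coupler, with its tip at about (272,220). The alignment looks right, so I'll go down and close on the sleeve.

Call:
jog_arm(increments=[{"tx":2,"ty":-2,"tz":15,"wx":0,"wy":0,"wz":0,"gripper":1},{"tx":2,"ty":-2,"tz":35,"wx":0,"wy":0,"wz":0,"gripper":1},{"tx":2,"ty":-2,"tz":47,"wx":0,"wy":0,"wz":0,"gripper":1},{"tx":2,"ty":-2,"tz":47,"wx":0,"wy":0,"wz":0,"gripper":0.6},{"tx":2,"ty":-2,"tz":47,"wx":0,"wy":0,"wz":0,"gripper":0.5}], grip_force=15)

```text
time: 4.07
position: [0.4899, 0.3174, 0.0657]
tool_rot: [-3.103, -0.492, 0.0]
ft_force: [0.4, -0.3, 0.7]
grip_width: 0.923
grip_force: 0.0
```

Call:
jog_arm(increments=[{"tx":0,"ty":0,"tz":0,"wx":0,"wy":0,"wz":0,"gripper":0.3},{"tx":0,"ty":0,"tz":0,"wx":0,"wy":0,"wz":0,"gripper":0.3},{"tx":0,"ty":0,"tz":0,"wx":0,"wy":0,"wz":0,"gripper":0.3},{"tx":0,"ty":0,"tz":0,"wx":0,"wy":0,"wz":0,"gripper":0.3},{"tx":0,"ty":0,"tz":0,"wx":0,"wy":0,"wz":0,"gripper":0.3}])

```text
time: 4.48
position: [0.4901, 0.3173, 0.066]
tool_rot: [-3.103, -0.492, -0.001]
ft_force: [0.2, 0.1, -0.4]
grip_width: 0.552
grip_force: 0.0
```

Call:
jog_arm(increments=[{"tx":0,"ty":0,"tz":4,"wx":0,"wy":0,"wz":0,"gripper":0.3},{"tx":0,"ty":0,"tz":4,"wx":0,"wy":0,"wz":0,"gripper":0.3},{"tx":0,"ty":0,"tz":4,"wx":0,"wy":0,"wz":0,"gripper":0.3},{"tx":0,"ty":0,"tz":4,"wx":0,"wy":0,"wz":0,"gripper":0.3},{"tx":0,"ty":0,"tz":4,"wx":0,"wy":0,"wz":0,"gripper":0.3}])

```text
time: 4.9
position: [0.4894, 0.3196, 0.0615]
tool_rot: [-3.099, -0.493, -0.001]
ft_force: [-0.2, 4.4, -1.6]
grip_width: 0.401
grip_force: 15.0
```

Call:
jog_arm(increments=[{"tx":0,"ty":0,"tz":0,"wx":0,"wy":0,"wz":0,"gripper":0.3},{"tx":0,"ty":0,"tz":0,"wx":0,"wy":0,"wz":0,"gripper":0.3},{"tx":0,"ty":0,"tz":0,"wx":0,"wy":0,"wz":0,"gripper":0.3},{"tx":0,"ty":0,"tz":0,"wx":0,"wy":0,"wz":0,"gripper":0.3},{"tx":0,"ty":0,"tz":0,"wx":0,"wy":0,"wz":0,"gripper":0.3}])

```text
time: 5.32
position: [0.4894, 0.3196, 0.0615]
tool_rot: [-3.099, -0.493, -0.001]
ft_force: [1.1, 5.0, -2.2]
grip_width: 0.397
grip_force: 15.0
```

Call:
jog_arm(increments=[{"tx":0,"ty":-2.5,"tz":2,"wx":0,"wy":0,"wz":0,"gripper":0.3},{"tx":0,"ty":-2.5,"tz":4,"wx":0,"wy":0,"wz":0,"gripper":0.3},{"tx":0,"ty":-2.5,"tz":6,"wx":0,"wy":0,"wz":0,"gripper":0.3},{"tx":0,"ty":-2.5,"tz":8,"wx":0,"wy":0,"wz":0,"gripper":0.3},{"tx":0,"ty":-2.5,"tz":10,"wx":0,"wy":0,"wz":0,"gripper":0.3}], grip_force=20)

```text
time: 5.73
position: [0.4894, 0.3197, 0.0517]
tool_rot: [-3.103, -0.492, -0.001]
ft_force: [0.6, 1.1, 5.0]
grip_width: 0.396
grip_force: 20.0
```

Call:
jog_arm(increments=[{"tx":0,"ty":0,"tz":1,"wx":0,"wy":0,"wz":0,"gripper":0.3},{"tx":0,"ty":0,"tz":2,"wx":0,"wy":0,"wz":0,"gripper":0.3},{"tx":0,"ty":0,"tz":3,"wx":0,"wy":0,"wz":0,"gripper":0.3},{"tx":0,"ty":0,"tz":3,"wx":0,"wy":0,"wz":0,"gripper":0.3},{"tx":0,"ty":0,"tz":3,"wx":0,"wy":0,"wz":0,"gripper":0.3}])

```text
time: 6.15
position: [0.4894, 0.3197, 0.0493]
tool_rot: [3.103, 0.492, 0.001]
ft_force: [-1.3, -0.6, 8.9]
grip_width: 0.398
grip_force: 20.0
```

Call:
jog_arm(increments=[{"tx":0,"ty":0,"tz":1,"wx":0,"wy":0,"wz":0,"gripper":0.3},{"tx":0,"ty":0,"tz":2,"wx":0,"wy":0,"wz":0,"gripper":0.3},{"tx":0,"ty":0,"tz":2,"wx":0,"wy":0,"wz":0,"gripper":0.3},{"tx":0,"ty":0,"tz":2,"wx":0,"wy":0,"wz":0,"gripper":0.3},{"tx":0,"ty":0,"tz":2,"wx":0,"wy":0,"wz":0,"gripper":0.3}])

```text
time: 6.57
position: [0.4894, 0.3198, 0.0491]
tool_rot: [3.101, 0.492, 0.002]
ft_force: [-3.6, -4.1, 19.8]
grip_width: 0.401
grip_force: 20.0
```

It's on the end stop: the force rose to 20 N with no further travel. Now I'll ease off and open.

Call:
jog_arm(increments=[{"tx":0,"ty":0,"tz":-3,"wx":0,"wy":0,"wz":0,"gripper":0.45},{"tx":0,"ty":0,"tz":-3,"wx":0,"wy":0,"wz":0,"gripper":0.9},{"tx":0,"ty":0,"tz":-3,"wx":0,"wy":0,"wz":0,"gripper":0.9},{"tx":0,"ty":0,"tz":-3,"wx":0,"wy":0,"wz":0,"gripper":0.9},{"tx":0,"ty":0,"tz":-3,"wx":0,"wy":0,"wz":0,"gripper":0.9}])

```text
time: 6.98
position: [0.4885, 0.3191, 0.0486]
tool_rot: [3.102, 0.492, -0.002]
ft_force: [-0.2, -0.1, 0.1]
grip_width: 0.668
grip_force: 0.0
```

Call:
jog_arm(increments=[{"tx":0,"ty":0,"tz":0,"wx":0,"wy":0,"wz":0,"gripper":0.9},{"tx":0,"ty":0,"tz":-35,"wx":0,"wy":0,"wz":0,"gripper":0.9},{"tx":0,"ty":0,"tz":-75,"wx":0,"wy":0,"wz":0,"gripper":0.9},{"tx":0,"ty":0,"tz":-115,"wx":0,"wy":0,"wz":0,"gripper":0.9},{"tx":0,"ty":0,"tz":-150,"wx":0,"wy":0,"wz":0,"gripper":0.9}])

```text
time: 7.4
position: [0.4889, 0.3199, 0.2016]
tool_rot: [-3.102, -0.493, -0.001]
ft_force: [1.2, -0.1, -0.9]
grip_width: 0.89
grip_force: 0.0
```

Call:
jog_arm(increments=[{"tx":-12,"ty":39,"tz":0,"wx":0,"wy":0,"wz":0,"gripper":0.9},{"tx":-24,"ty":78,"tz":0,"wx":0,"wy":0,"wz":0,"gripper":0.9},{"tx":-36,"ty":117,"tz":0,"wx":0,"wy":0,"wz":0,"gripper":0.9},{"tx":-48,"ty":156,"tz":0,"wx":0,"wy":0,"wz":0,"gripper":0.9},{"tx":-60,"ty":195,"tz":0,"wx":0,"wy":0,"wz":0,"gripper":0.9}])

```text
time: 7.82
position: [0.4919, 0.1137, 0.1995]
tool_rot: [3.102, 0.493, 0.0]
ft_force: [0.3, 0.2, 0.3]
grip_width: 0.901
grip_force: 0.0
```

Call:
jog_arm(increments=[{"tx":-10,"ty":38,"tz":0,"wx":0,"wy":0,"wz":0,"gripper":0.9},{"tx":-17,"ty":58,"tz":0,"wx":0,"wy":0,"wz":0,"gripper":0.9},{"tx":-17,"ty":58,"tz":30,"wx":0,"wy":0,"wz":0,"gripper":0.9},{"tx":-17,"ty":58,"tz":60,"wx":0,"wy":0,"wz":0,"gripper":0.9},{"tx":-17,"ty":58,"tz":80,"wx":0,"wy":0,"wz":0,"gripper":0.9}])

```text
time: 8.23
position: [0.493, 0.0541, 0.1173]
tool_rot: [3.103, 0.49, -0.003]
ft_force: [0.0, -1.1, -0.6]
grip_width: 0.899
grip_force: 0.0
```

Run:
```python
from h import *
import cv2
s=ctrl.get_state(); print(s["time"],s["position"],s["ft_force"])
im=vision.get_image("side")["color"]
f=lambda x,y:cv2.resize(im[y:y+80,x:x+80],(400,400),interpolation=cv2.INTER_CUBIC)
cv2.imwrite("pics/z2.png",np.hstack([f(225,190),f(240,285)]))
```

```text
8.2333 [0.49300329 0.05413721 0.11730491] [ 0.0404944  -1.05391644 -0.62509465]
```

View pics/z2.png

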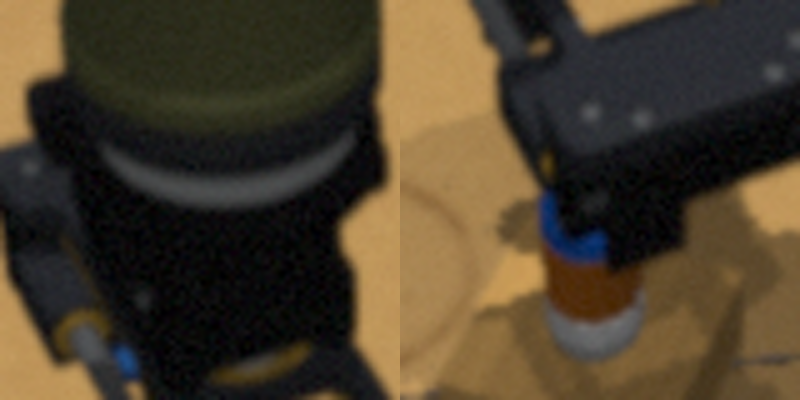

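The arm hides the coupler in this picture. The gripper sits over the trap with the fingers on either side of it. I'll go down and grip.

Call:
jog_arm(increments=[{"tx":0,"ty":0,"tz":25,"wx":0,"wy":0,"wz":0,"gripper":0.9},{"tx":0,"ty":-1,"tz":50,"wx":0,"wy":0,"wz":0,"gripper":0.9},{"tx":0,"ty":-1,"tz":71,"wx":0,"wy":0,"wz":0,"gripper":0.9},{"tx":0,"ty":-1,"tz":71,"wx":0,"wy":0,"wz":0,"gripper":0.6},{"tx":0,"ty":-1,"tz":71,"wx":0,"wy":0,"wz":0,"gripper":0.5}], grip_force=20)

```text
time: 8.7
position: [0.4933, 0.0564, 0.0484]
tool_rot: [-3.102, -0.493, 0.003]
ft_force: [0.1, 0.3, 0.3]
grip_width: 0.821
grip_force: 0.0
```

Call:
jog_arm(increments=[{"tx":0,"ty":0,"tz":0,"wx":0,"wy":0,"wz":0,"gripper":0.2},{"tx":0,"ty":0,"tz":0,"wx":0,"wy":0,"wz":0,"gripper":0.2},{"tx":0,"ty":0,"tz":0,"wx":0,"wy":0,"wz":0,"gripper":0.2},{"tx":0,"ty":0,"tz":0,"wx":0,"wy":0,"wz":0,"gripper":0.2},{"tx":0,"ty":0,"tz":0,"wx":0,"wy":0,"wz":0,"gripper":0.2}])

```text
time: 9.12
position: [0.4943, 0.056, 0.0492]
tool_rot: [3.102, 0.492, 0.002]
ft_force: [-0.5, 0.2, -0.7]
grip_width: 0.455
grip_force: 0.0
```

Call:
jog_arm(increments=[{"tx":0,"ty":0,"tz":0,"wx":0,"wy":0,"wz":0,"gripper":0.2},{"tx":0,"ty":0,"tz":0,"wx":0,"wy":0,"wz":0,"gripper":0.2},{"tx":0,"ty":0,"tz":0,"wx":0,"wy":0,"wz":0,"gripper":0.2},{"tx":0,"ty":0,"tz":0,"wx":0,"wy":0,"wz":0,"gripper":0.2},{"tx":0,"ty":0,"tz":0,"wx":0,"wy":0,"wz":0,"gripper":0.2}])

```text
time: 9.53
position: [0.4941, 0.0559, 0.0488]
tool_rot: [3.102, 0.492, 0.0]
ft_force: [-1.8, -1.2, 2.9]
grip_width: 0.343
grip_force: 20.0
```

Call:
jog_arm(increments=[{"tx":0,"ty":0,"tz":-5,"wx":0,"wy":0,"wz":0,"gripper":0.2},{"tx":0,"ty":0,"tz":-20,"wx":0,"wy":0,"wz":0,"gripper":0.2},{"tx":0,"ty":0,"tz":-50,"wx":0,"wy":0,"wz":0,"gripper":0.2},{"tx":0,"ty":0,"tz":-90,"wx":0,"wy":0,"wz":0,"gripper":0.2},{"tx":0,"ty":0,"tz":-130,"wx":0,"wy":0,"wz":0,"gripper":0.2}], grip_force=25)

```text
time: 9.95
position: [0.4923, 0.0566, 0.1789]
tool_rot: [-3.101, -0.494, 0.005]
ft_force: [2.1, -1.0, -1.1]
grip_width: 0.343
grip_force: 25.0
```

Call:
jog_arm(increments=[{"tx":9,"ty":-30,"tz":0,"wx":0,"wy":0,"wz":0,"gripper":0.2},{"tx":20,"ty":-66,"tz":0,"wx":0,"wy":0,"wz":0,"gripper":0.2},{"tx":32,"ty":-104,"tz":0,"wx":0,"wy":0,"wz":0,"gripper":0.2},{"tx":41,"ty":-136,"tz":0,"wx":0,"wy":0,"wz":0,"gripper":0.2},{"tx":47,"ty":-152,"tz":0,"wx":0,"wy":0,"wz":0,"gripper":0.2}])

```text
time: 10.37
position: [0.4894, 0.2208, 0.1788]
tool_rot: [-3.098, -0.501, 0.0]
ft_force: [1.0, 0.6, -1.3]
grip_width: 0.335
grip_force: 25.0
```

Run:
```python
from h import *
import cv2
s=ctrl.get_state(); print(s["time"],s["position"],s["ft_force"],s["grip_width"])
im=vision.get_image("side")["color"]
cv2.imwrite("pics/z3.png",cv2.resize(im[130:280,210:360],(600,600),interpolation=cv2.INTER_CUBIC))
```

```text
10.3667 [0.48941272 0.22078316 0.17877193] [ 1.03146677  0.57258405 -1.26232443] 0.3351782795295395
```

View pics/z3.png

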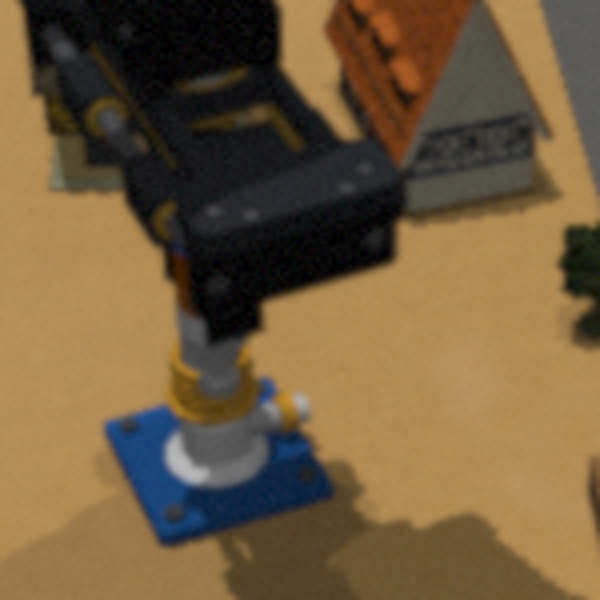

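The sleeve appears to be down, and the trap hangs upright with its plug tip at about (264,227) in front of the coupler. I'll compare the plug with the tool axis.

Run:
```python
from h import *
import cv2
s=ctrl.get_state(); p=s["position"]
for d in(-.0443,-.030,-.0148,0): print(d,proj("side",p+[0,0,d]))
print(proj("side",[.489,.3197,.0825]))
im=vision.get_image("side")["color"]
o=cv2.resize(im[200:260,235:305],(700,600),interpolation=cv2.INTER_CUBIC)
for k in range(0,70,5): cv2.putText(o,str(235+k),(k*10,590),0,.35,(255,255,255),1)
for k in range(0,60,5): cv2.putText(o,str(200+k),(0,k*10+5),0,.35,(0,0,255),1)
cv2.imwrite("pics/z4.png",o)
```

```text
-0.0443 [264.25376639 226.83763557]
-0.03 [263.77793286 220.01423232]
-0.0148 [263.26173384 212.61199236]
0 [262.74848092 205.25199903]
[261.85703987 212.96054588]
```

View pics/z4.png

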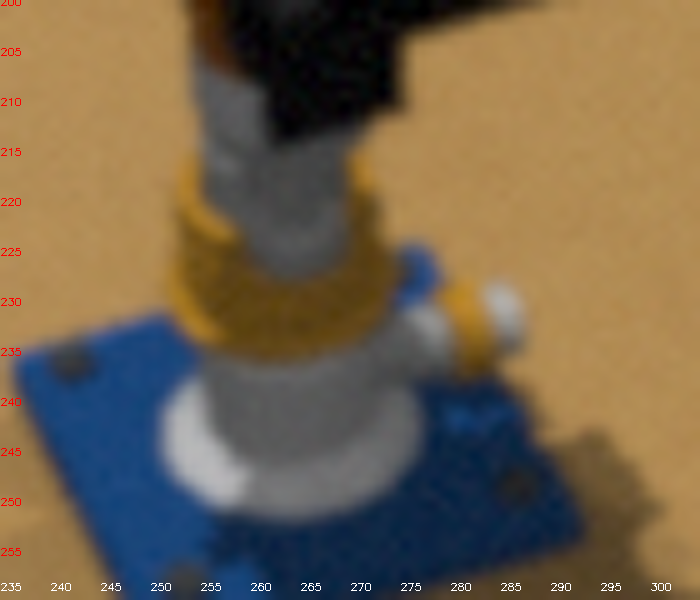

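Call:
jog_arm(increments=[{"tx":9,"ty":-30,"tz":0,"wx":0,"wy":0,"wz":0,"gripper":0.2},{"tx":18,"ty":-60,"tz":0,"wx":0,"wy":0,"wz":0,"gripper":0.2},{"tx":27,"ty":-85,"tz":0,"wx":0,"wy":0,"wz":0,"gripper":0.2},{"tx":30,"ty":-100,"tz":0,"wx":0,"wy":0,"wz":0,"gripper":0.2},{"tx":30,"ty":-100,"tz":0,"wx":0,"wy":0,"wz":0,"gripper":0.2}])

```text
time: 10.88
position: [0.4871, 0.3231, 0.1782]
tool_rot: [-3.099, -0.5, 0.003]
ft_force: [-1.6, 0.5, -1.7]
grip_width: 0.338
grip_force: 25.0
```

Call:
jog_arm(increments=[{"tx":0,"ty":0,"tz":5,"wx":0,"wy":0,"wz":0,"gripper":0.2},{"tx":0,"ty":0,"tz":10,"wx":0,"wy":0,"wz":0,"gripper":0.2},{"tx":0,"ty":0,"tz":15,"wx":0,"wy":0,"wz":0,"gripper":0.2},{"tx":0,"ty":0,"tz":20,"wx":0,"wy":0,"wz":0,"gripper":0.2},{"tx":0,"ty":0,"tz":20,"wx":0,"wy":0,"wz":0,"gripper":0.2}])

```text
time: 11.3
position: [0.4889, 0.3176, 0.1569]
tool_rot: [3.102, 0.489, -0.003]
ft_force: [-0.2, -0.4, -2.3]
grip_width: 0.338
grip_force: 25.0
```

Run:
```python
from h import *
import cv2
vision.get_image("top")
s=ctrl.get_state(); p=s["position"]; print(p,s["tool_rot"],s["ft_force"])
for d in(-.0443,-.030,-.0148,0): print(d,proj("side",p+[0,0,d]))
im=vision.get_image("side")["color"]
o=cv2.resize(im[180:240,235:305],(700,600),interpolation=cv2.INTER_CUBIC)
for k in range(0,70,5): cv2.putText(o,str(235+k),(k*10,590),0,.35,(255,255,255),1)
for k in range(0,60,5): cv2.putText(o,str(180+k),(0,k*10+5),0,.35,(0,0,255),1)
cv2.imwrite("pics/z5.png",o)
```

```text
[0.48897435 0.31819307 0.15757472] [ 3.10196028e+00  4.90070467e-01 -2.25900903e-03] [ 0.34644918 -0.38765056 -0.83247403]
-0.0443 [260.91858239 199.85059578]
-0.03 [260.45000519 193.32086344]
-0.0148 [259.94249672 186.24861486]
0 [259.43872736 179.22847163]
```

View pics/z5.png

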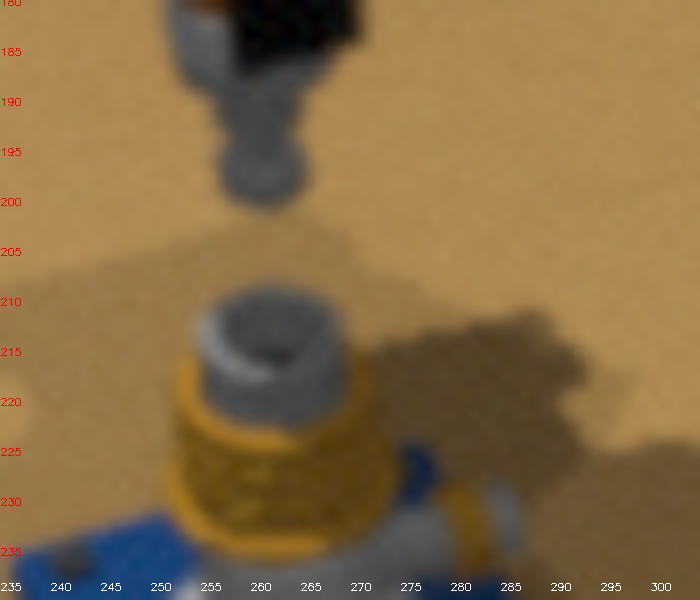

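The sleeve is clearly down, with its top edge at row ~222 and the bare tube showing above it. The plug tip at u≈261.3 lines up with the mouth at u≈262. I'll correct about 1.5 mm in y and go down.

Call:
jog_arm(increments=[{"tx":0.5,"ty":-1.5,"tz":7,"wx":0,"wy":0,"wz":0,"gripper":0.2},{"tx":0.5,"ty":-1.5,"tz":14,"wx":0,"wy":0,"wz":0,"gripper":0.2},{"tx":0.5,"ty":-1.5,"tz":20,"wx":0,"wy":0,"wz":0,"gripper":0.2},{"tx":0.5,"ty":-1.5,"tz":24,"wx":0,"wy":0,"wz":0,"gripper":0.2},{"tx":0.5,"ty":-1.5,"tz":26,"wx":0,"wy":0,"wz":0,"gripper":0.2}])

```text
time: 11.82
position: [0.4885, 0.3209, 0.1313]
tool_rot: [3.102, 0.493, -0.002]
ft_force: [-0.3, -0.4, -1.3]
grip_width: 0.338
grip_force: 25.0
```

Call:
jog_arm(increments=[{"tx":0,"ty":0,"tz":1,"wx":0,"wy":0,"wz":0,"gripper":0.2},{"tx":0,"ty":0,"tz":3,"wx":0,"wy":0,"wz":0,"gripper":0.2},{"tx":0,"ty":0,"tz":5,"wx":0,"wy":0,"wz":0,"gripper":0.2},{"tx":0,"ty":0,"tz":6,"wx":0,"wy":0,"wz":0,"gripper":0.2},{"tx":0,"ty":0,"tz":7,"wx":0,"wy":0,"wz":0,"gripper":0.2}])

```text
time: 12.23
position: [0.4891, 0.3212, 0.1255]
tool_rot: [3.103, 0.492, 0.0]
ft_force: [-0.6, -0.5, -0.7]
grip_width: 0.336
grip_force: 25.0
```

Call:
jog_arm(increments=[{"tx":0,"ty":1,"tz":1,"wx":0,"wy":0,"wz":0,"gripper":0.2},{"tx":0,"ty":1,"tz":2,"wx":0,"wy":0,"wz":0,"gripper":0.2},{"tx":0,"ty":1,"tz":3,"wx":0,"wy":0,"wz":0,"gripper":0.2},{"tx":0,"ty":1,"tz":4,"wx":0,"wy":0,"wz":0,"gripper":0.2},{"tx":0,"ty":1,"tz":5,"wx":0,"wy":0,"wz":0,"gripper":0.2}])

```text
time: 12.65
position: [0.4893, 0.3202, 0.1204]
tool_rot: [3.103, 0.492, -0.0]
ft_force: [0.4, -0.6, -1.8]
grip_width: 0.339
grip_force: 25.0
```

Call:
jog_arm(increments=[{"tx":0,"ty":0,"tz":1,"wx":0,"wy":0,"wz":0,"gripper":0.2},{"tx":0,"ty":0,"tz":2,"wx":0,"wy":0,"wz":0,"gripper":0.2},{"tx":0,"ty":0,"tz":3,"wx":0,"wy":0,"wz":0,"gripper":0.2},{"tx":0,"ty":0,"tz":4,"wx":0,"wy":0,"wz":0,"gripper":0.2},{"tx":0,"ty":0,"tz":4,"wx":0,"wy":0,"wz":0,"gripper":0.2}])

```text
time: 13.07
position: [0.4892, 0.3201, 0.1162]
tool_rot: [3.103, 0.492, -0.001]
ft_force: [-0.6, -1.0, -1.8]
grip_width: 0.34
grip_force: 25.0
```

Call:
jog_arm(increments=[{"tx":0,"ty":0,"tz":1,"wx":0,"wy":0,"wz":0,"gripper":0.2},{"tx":0,"ty":0,"tz":2,"wx":0,"wy":0,"wz":0,"gripper":0.2},{"tx":0,"ty":0,"tz":3,"wx":0,"wy":0,"wz":0,"gripper":0.2},{"tx":0,"ty":0,"tz":4,"wx":0,"wy":0,"wz":0,"gripper":0.2},{"tx":0,"ty":0,"tz":5,"wx":0,"wy":0,"wz":0,"gripper":0.2}])

```text
time: 13.48
position: [0.4895, 0.3204, 0.1128]
tool_rot: [3.102, 0.492, 0.001]
ft_force: [-3.2, -2.6, 8.2]
grip_width: 0.338
grip_force: 25.0
```

Call:
jog_arm(increments=[{"tx":0,"ty":0,"tz":1,"wx":0,"wy":0,"wz":0,"gripper":0.2},{"tx":0,"ty":0,"tz":2,"wx":0,"wy":0,"wz":0,"gripper":0.2},{"tx":0,"ty":0,"tz":3,"wx":0,"wy":0,"wz":0,"gripper":0.2},{"tx":0,"ty":0,"tz":4,"wx":0,"wy":0,"wz":0,"gripper":0.2},{"tx":0,"ty":0,"tz":4,"wx":0,"wy":0,"wz":0,"gripper":0.2}])

```text
time: 13.9
position: [0.4894, 0.3203, 0.1088]
tool_rot: [3.102, 0.492, 0.001]
ft_force: [-3.3, -3.2, 4.8]
grip_width: 0.338
grip_force: 25.0
```

Call:
jog_arm(increments=[{"tx":-1,"ty":0.7,"tz":1,"wx":0,"wy":0,"wz":0,"gripper":0.2},{"tx":-1,"ty":0.7,"tz":2,"wx":0,"wy":0,"wz":0,"gripper":0.2},{"tx":-1,"ty":0.7,"tz":3,"wx":0,"wy":0,"wz":0,"gripper":0.2},{"tx":-1,"ty":0.7,"tz":4,"wx":0,"wy":0,"wz":0,"gripper":0.2},{"tx":-1,"ty":0.7,"tz":4,"wx":0,"wy":0,"wz":0,"gripper":0.2}])

```text
time: 14.32
position: [0.4891, 0.3199, 0.105]
tool_rot: [-3.102, -0.492, -0.003]
ft_force: [-1.3, -0.6, 5.6]
grip_width: 0.336
grip_force: 25.0
```

Call:
jog_arm(increments=[{"tx":0,"ty":0,"tz":1,"wx":0,"wy":0,"wz":0,"gripper":0.2},{"tx":0,"ty":0,"tz":2,"wx":0,"wy":0,"wz":0,"gripper":0.2},{"tx":0,"ty":0,"tz":3,"wx":0,"wy":0,"wz":0,"gripper":0.2},{"tx":0,"ty":0,"tz":3,"wx":0,"wy":0,"wz":0,"gripper":0.2},{"tx":0,"ty":0,"tz":3,"wx":0,"wy":0,"wz":0,"gripper":0.2}])

```text
time: 14.73
position: [0.4891, 0.3199, 0.1021]
tool_rot: [-3.102, -0.493, -0.002]
ft_force: [-1.2, -2.7, 7.7]
grip_width: 0.339
grip_force: 25.0
```

Call:
jog_arm(increments=[{"tx":0,"ty":0,"tz":1,"wx":0,"wy":0,"wz":0,"gripper":0.2},{"tx":0,"ty":0,"tz":1.5,"wx":0,"wy":0,"wz":0,"gripper":0.2},{"tx":0,"ty":0,"tz":2,"wx":0,"wy":0,"wz":0,"gripper":0.2},{"tx":0,"ty":0,"tz":2.5,"wx":0,"wy":0,"wz":0,"gripper":0.2},{"tx":0,"ty":0,"tz":2.5,"wx":0,"wy":0,"wz":0,"gripper":0.2}])

```text
time: 15.15
position: [0.4891, 0.3199, 0.0991]
tool_rot: [-3.102, -0.493, -0.002]
ft_force: [-0.7, -0.8, 3.3]
grip_width: 0.338
grip_force: 25.0
```

Call:
jog_arm(increments=[{"tx":0,"ty":0,"tz":0.5,"wx":0,"wy":0,"wz":0,"gripper":0.2},{"tx":0,"ty":0,"tz":1,"wx":0,"wy":0,"wz":0,"gripper":0.2},{"tx":0,"ty":0,"tz":1.5,"wx":0,"wy":0,"wz":0,"gripper":0.2},{"tx":0,"ty":0,"tz":2,"wx":0,"wy":0,"wz":0,"gripper":0.2},{"tx":0,"ty":0,"tz":2,"wx":0,"wy":0,"wz":0,"gripper":0.2}])

```text
time: 15.57
position: [0.4892, 0.3199, 0.0972]
tool_rot: [-3.102, -0.493, -0.003]
ft_force: [-2.5, -1.2, 6.9]
grip_width: 0.338
grip_force: 25.0
```

Call:
jog_arm(increments=[{"tx":0,"ty":0,"tz":0.5,"wx":0,"wy":0,"wz":0,"gripper":0.2},{"tx":0,"ty":0,"tz":1,"wx":0,"wy":0,"wz":0,"gripper":0.2},{"tx":0,"ty":0,"tz":1,"wx":0,"wy":0,"wz":0,"gripper":0.2},{"tx":0,"ty":0,"tz":1,"wx":0,"wy":0,"wz":0,"gripper":0.2},{"tx":0,"ty":0,"tz":1,"wx":0,"wy":0,"wz":0,"gripper":0.2}])

```text
time: 15.98
position: [0.4893, 0.32, 0.097]
tool_rot: [-3.103, -0.492, -0.003]
ft_force: [-3.0, -1.4, 11.4]
grip_width: 0.337
grip_force: 25.0
```

Call:
jog_arm(increments=[{"tx":0,"ty":0,"tz":0.5,"wx":0,"wy":0,"wz":0,"gripper":0.2},{"tx":0,"ty":0,"tz":1,"wx":0,"wy":0,"wz":0,"gripper":0.2},{"tx":0,"ty":0,"tz":1,"wx":0,"wy":0,"wz":0,"gripper":0.2},{"tx":0,"ty":0,"tz":1,"wx":0,"wy":0,"wz":0,"gripper":0.2},{"tx":0,"ty":0,"tz":1,"wx":0,"wy":0,"wz":0,"gripper":0.2}])

```text
time: 16.4
position: [0.4893, 0.3201, 0.0969]
tool_rot: [3.103, 0.492, 0.004]
ft_force: [-4.5, -4.1, 16.8]
grip_width: 0.334
grip_force: 25.0
```

A hard stop at TCP z≈0.097. I'll check the sleeve.

Run:
```python
from h import *
import cv2
im=vision.get_image("side")["color"]
o=cv2.resize(im[180:240,235:305],(700,600),interpolation=cv2.INTER_CUBIC)
for k in range(0,60,5): cv2.putText(o,str(180+k),(0,k*10+5),0,.35,(0,0,255),1)
cv2.imwrite("pics/z6.png",o)
```

```text
(no output)
```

View pics/z6.png

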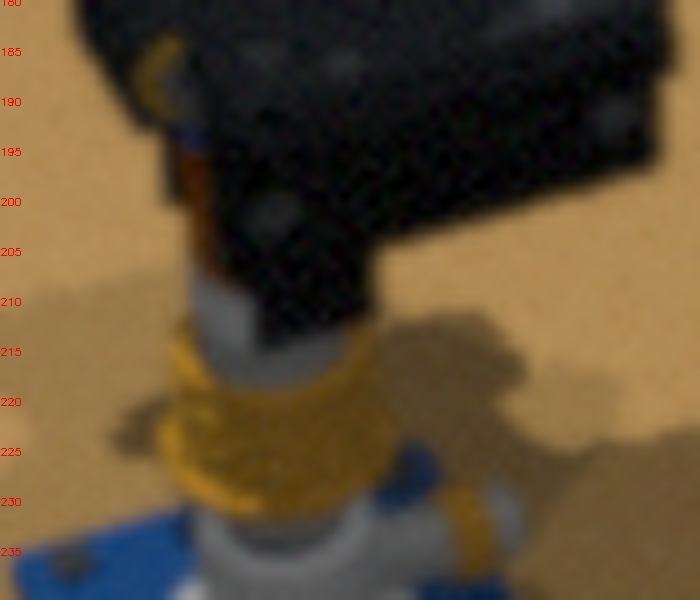

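The sleeve has sprung up: its lower edge is back at row ~231, where it began. I'll unload, open and retreat.

Call:
jog_arm(increments=[{"tx":-1,"ty":0.7,"tz":-1.5,"wx":0,"wy":0,"wz":0,"gripper":0.2},{"tx":-1,"ty":0.7,"tz":-3,"wx":0,"wy":0,"wz":0,"gripper":0.3},{"tx":-1,"ty":0.7,"tz":-3,"wx":0,"wy":0,"wz":0,"gripper":0.9},{"tx":-1,"ty":0.7,"tz":-3,"wx":0,"wy":0,"wz":0,"gripper":0.9},{"tx":-1,"ty":0.7,"tz":-3,"wx":0,"wy":0,"wz":0,"gripper":0.9}])

```text
time: 16.87
position: [0.4878, 0.318, 0.0965]
tool_rot: [3.102, 0.492, -0.001]
ft_force: [-0.5, 0.5, 0.1]
grip_width: 0.487
grip_force: 0.0
```

Call:
jog_arm(increments=[{"tx":0,"ty":0,"tz":0,"wx":0,"wy":0,"wz":0,"gripper":0.9},{"tx":0,"ty":0,"tz":0,"wx":0,"wy":0,"wz":0,"gripper":0.9},{"tx":0,"ty":0,"tz":-35,"wx":0,"wy":0,"wz":0,"gripper":0.9},{"tx":0,"ty":0,"tz":-70,"wx":0,"wy":0,"wz":0,"gripper":0.9},{"tx":0,"ty":0,"tz":-110,"wx":0,"wy":0,"wz":0,"gripper":0.9}])

```text
time: 17.28
position: [0.4869, 0.3175, 0.2067]
tool_rot: [3.102, 0.493, -0.005]
ft_force: [0.3, -0.6, 0.1]
grip_width: 0.849
grip_force: 0.0
```

Call:
jog_arm(increments=[{"tx":-12,"ty":39,"tz":0,"wx":0,"wy":0,"wz":0,"gripper":0.9},{"tx":-24,"ty":78,"tz":0,"wx":0,"wy":0,"wz":0,"gripper":0.9},{"tx":-36,"ty":117,"tz":0,"wx":0,"wy":0,"wz":0,"gripper":0.9},{"tx":-48,"ty":156,"tz":0,"wx":0,"wy":0,"wz":0,"gripper":0.9},{"tx":-60,"ty":195,"tz":0,"wx":0,"wy":0,"wz":0,"gripper":0.9}])

```text
time: 17.7
position: [0.4908, 0.1124, 0.207]
tool_rot: [3.102, 0.493, 0.001]
ft_force: [1.0, 0.8, 0.2]
grip_width: 0.898
grip_force: 0.0
```

Call:
jog_arm(increments=[{"tx":-12,"ty":39,"tz":0,"wx":0,"wy":0,"wz":0,"gripper":0.9},{"tx":-24,"ty":78,"tz":0,"wx":0,"wy":0,"wz":0,"gripper":0.9},{"tx":-24,"ty":78,"tz":0,"wx":0,"wy":0,"wz":0,"gripper":0.9},{"tx":-24,"ty":78,"tz":0,"wx":0,"wy":0,"wz":0,"gripper":0.9},{"tx":-24,"ty":78,"tz":0,"wx":0,"wy":0,"wz":0,"gripper":0.9}])

```text
time: 18.12
position: [0.4924, 0.0333, 0.2069]
tool_rot: [-3.102, -0.492, 0.0]
ft_force: [0.6, -0.3, 0.4]
grip_width: 0.896
grip_force: 0.0
```

Run:
```python
from h import *
import cv2
print(ctrl.get_state()["time"])
im=vision.get_image("side")["color"];t=vision.get_image("top")["color"]
cv2.imwrite("pics/z7.png",np.hstack([cv2.resize(a,(400,400),interpolation=cv2.INTER_CUBIC) for a in(im[170:250,225:305],t[250:330,230:310])]))
```

```text
18.1167
```

View pics/z7.png

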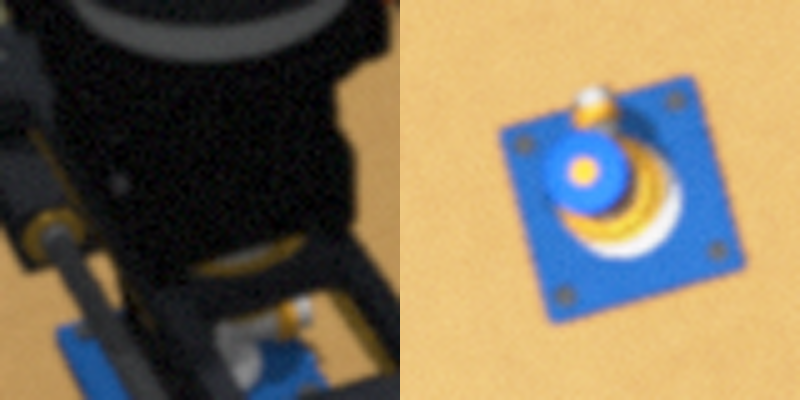

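In the top view the trap stands in the coupler, with its cap centred at about (347,284). The arm is clear, so I'll hand in.

```bash
python3 -c "
from bench import ctrl
print(ctrl.close_job())"
```

```text
the job is handed in; nothing more can be done
None
```

The trap is pressed home in the coupler with the sleeve sprung back up, the wrist force peaked at about 20 N on the sleeve and 17 N on the trap, and the job was handed in at about 18 s, but no verdict came back.

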